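# Close up a module test fixture

## Robot

A 6-joint arm with a two-finger parallel gripper is mounted at the origin on the work surface. World frame = base frame: x ahead of the robot, y to its left, z up, the work surface at z = 0. Lengths are in m, angles in rad, forces in N, time in s.
With the tool pointing down it reaches from about 0.3 to 0.775 m from the base axis. Payload 14.6 kg.
Tool frame: the origin (TCP) lies at the very end of the fingers, on their centre line; the grasp point (between the pads) lies 19 mm behind it; z points along the fingers, y is the line along which they close (so a half turn about z gives the same grasp; the last joint's range is limited). The gripper opens to 94 mm and grips with 3 to 60 N. Pads are 16 mm wide; open, the fingers measure 119 mm over their backs; the gripper's body (75 mm by 177 mm) begins 78 mm behind the grasp point.
Start: joints at [-1.338, 0.3, 1.521, -0, 1.321, -0.067], TCP at [0.162, -0.525, 0.205] pointing down, gripper open.
Joint ranges: [-3.03, 3.03], [-0.79, 2.21], [0.23, 2.52], [-1.04, 4.18], [0, 3.07], [-2.55, 2.55]. Speed limits (rad/s): [2.22, 2.22, 2.57, 3.14, 3.14, 3.14].

## Interface

Orientations are given as [roll, pitch, yaw] about the fixed x, y, z axes, in that order (R = Rz(yaw) Ry(pitch) Rx(roll)).
In Python, from station import ctrl gives the robot as it stands. The module is installed in compiled form; this text tells all that it offers.
- The arm moves only by the tool step_arm, never from a script. Its argument "deltas" is a list of rows, each an object with "dp": the shift along the tool's x, y, z scaled (see below), a list of three; "twist": the turn about the tool's z scaled (see below). In form: [{"dp": [tx, ty, tz], "twist": twist}, ...]. A call has 1 to 12 rows; each row shifts and turns the commanded pose from where the row before left it, along the tool's axes as they then stand; what a row does not reach is not made up. The controller multiplies each number of a shift by 0.04 m and each number of a turn by 4 degrees. A row lasts 1/10 s, in which the tool goes at most 50 mm and 8.59 degrees, less where a joint would pass 70% of its speed; a pose out of reach is approached as far as the arm can. A call with a number of a shift or a turn outside -1 to 1 is refused whole. A call with a gripper value outside its range is refused whole. "gripper" is the opening, from -1 (shut) to 1 (fully open), set as the call begins (left out, the last holds). The fingers move at their own pace and stop on an object; "squeeze" is the grip in N (left out, the last holds). Time passes only in rows, so rows that do not move let the fingers close. It gives the time, the measured TCP pose, the force, the opening and the grip force at its end, in the units of the state.
- ctrl.get_obs(): the state, without advancing time (a new reading comes with each control period).
- ctrl.camera(name): name is "side" or "top"; returns (picture, depth): 384x512x3 uint8, red, green, blue; 384x512 float32, m along the optical axis (not along the pixel's ray), 0 where there is no reading.
- ctrl.get_calibration(name): a dict with "fx", "fy", "cx", "cy" (pixels), "world_to_cam" (4x4, takes a point from world to camera coordinates). Camera axes: x right, y down, z forward; pixel columns grow to the right and rows downward; lengths in m; the calibration is good to about 2 mm. A picture is of the moment at which its call begins. get_calibration takes no time and is no camera call.
- ctrl.hand_in(): hands the job in; it is judged then, once.
Trained networks look in the newest picture that a camera, given by its name, has taken for a name from the list of things; names that differ only in an ending like _2 or _b are one class to them, and where a whole thing is asked for, a point or a joint stands for the part that bears it (a point fixed in the world has none). Each returns a list of dicts, best first, with "conf" (0 to 1); they miss things now and then, are a little off and sometimes report something else, mostly with a low value. They report only what shows in the picture. A call takes as long as a camera call.
- ctrl.spot_in(camera, label): "rect" ([left, top, right, bottom] as shares, 0 to 1, of the picture: columns of its width, rows of its height, round what is visible of it).
- ctrl.cut_out(camera, label): "pixels" (384x512 bool, what is visible of it) and "rect" ([left, top, right, bottom] as shares, 0 to 1, of the picture: columns of its width, rows of its height, round what is visible of it).
The state is a dict: "time_s": time; "qpos": joint angles; "joint_vel": joint speeds; "tau": joint torques, N m; "ee_pos": TCP position; "eef_rot": TCP orientation; "force": force on the tool from outside, world axes, zero at the start; "moment": the same for the moment, N m; "grip_width": finger opening in m; "grip_force": force on a finger pad.
Only numpy, scipy, OpenCV 4.12 (cv2) and the standard library are available. Lean on these libraries where they do the work, as an engineer would, in place of code of your own. Each camera call takes 0.05 s, during which the arm holds its last target. There are 200 camera calls.

## Task

The power module is loaded in the green test fixture: close it up. Take the cover plate off its sloping rest, lower it gently over the two locating pins, handle up, until it lies on the module and let go; then swing the red hold-down frame over it and press it fully down, so that it stays down and holds the cover flush on the fixture's rim. Leave the other things on the bench where they are.

Things in the scene. Friction and masses are not known exactly. Their poses are not given: they have to be found in the camera images.
- fixture: green test fixture, fixed, 110 mm (x) x 204 mm (y), its flat rim 50 mm above the bench; a hinge foot at the back reaches to x = +95 mm. Origin on the bench under the nest's centre, z up. Two locating pins rise from its rim (see seat)
- module: the loaded power module, a black finned heatsink 86 x 114 x 30 mm, in the fixture's nest on a sprung bed; its top stands about 6 mm above the rim. A cover laid over the pins rests on it 3 to 6 mm above the rim; the springs yield to a push of about 10 N and lift the cover again unless the frame holds it. Origin at the centre of its underside
- seat (a point): centre of the rim's plane, axes as the fixture's: the centre of the cover's underside belongs here, but for the pins' shift along x. Two steel pins (12 mm diameter, tips bevelled 1 mm) rise 36 mm from the rim at y = +78 mm and 26 mm at y = -78 mm; both stand on a stiff slide, at one x, set anywhere from -5 to +5 mm (not reported: feel or look for it)
- frame (a joint): angle of the red hold-down frame: 0 rad fully down (level, its two rubber pads on a flush cover), about 1.7 open (standing up, leaning slightly back). Its hinge is stiff (1.1 N m friction) and it stays where it is left
- frame_bar (a point): middle of the frame's cross bar, a round steel bar of 14 mm diameter, 78 mm free between the two arms, along the fixture's y, 165 mm from the hinge axis. Frame down: at fixture x = -85 mm, 71 mm above the bench, 35 mm clear of the cover's edge. The arms (12 mm wide, 10 mm thick, at fixture y = +-45 mm) pass either side of the cover's handle
- frame_hinge (a point): middle of the frame's hinge axis: at fixture x = +80 mm, 71 mm above the bench, axis along the fixture's y. As the frame opens the bar rises, then goes to fixture +x
- rest: wooden sloping rest, fixed, about 105 x 150 mm: its face slopes 0.35 rad (20 degrees), low side at its -x, with a lip along the low edge. Origin on the bench; z up. The cover lies on it with the same yaw, its handle pointing up and towards the rest's -x
- cover: aluminium cover plate, 100 (x) x 180 (y) x 8 mm, about 0.35 kg, with two through holes of 14 mm diameter at x = 0, y = +-78 mm (either way round fits) and an orange bridge handle in the middle. Origin at the centre of its underside, z out of the handle side
- cover_grip (a point): centre of the handle's bar, 46 mm from the cover's underside along its z; the bar is 66 mm long along the cover's x, 14 mm wide (y), 16 mm high (z), joined to the plate by legs at its ends; grip it across y
- screwdriver: screwdriver with a yellow handle, 190 mm long, lying along its x: a bystander, leave it. Origin at the centre of its underside
- pliers: pliers with red grips, 165 mm long, lying flat: a bystander, leave it. Origin at the centre of its underside
- bulb: glass bulb in a holder on a 70 mm wooden block, 109 mm tall: a bystander, leave it. Origin at the centre of its underside
- spare_heatsink: spare black finned heatsink, 90 x 60 x 36 mm: a bystander, leave it. Origin at the centre of its underside
- multimeter: yellow multimeter, 170 x 85 x 35 mm, lying flat: a bystander, leave it. Origin at the centre of its underside
- jar: amber jar with a blue cap, 66 mm across, 75 mm tall: a bystander, leave it. Origin at the centre of its underside

How it is judged:
By the outcome, as a careful person would: the job done as asked, in the order asked, and still so for the second after the job is handed in, with the robot touching nothing.
It also fails if it takes over 64 s, if anything falls off the work surface, if the arm or the gripper's body presses on something with over 40 N, if the wrist force passes 120 N, or if a joint passes its speed limit or range.

## Working session

There is one attempt and no reset: what is moved stays moved. The work goes in short steps, Python scripts to look and compute and a tool call to move; the robot and the scene stay as the last step left them, time stands still between calls to the robot, and variables do not carry over. Pictures are saved under pics/ and viewed, at most 10 in all, crops included, and the job is handed in when it is done.

Besides the shell and the picture viewer there is one more tool, called after "Emit:" as name(argument=value, ...) on one line, values as JSON. step_arm: Moves the arm, as the interface text tells. Its arguments: {"type":"object","properties":{"deltas":{"type":"array"},"gripper":{"type":"number"},"squeeze":{"type":"number"}},"required":["deltas"]}

```bash
mkdir -p pics; python3 - <<'E'
from station import ctrl
import cv2,numpy as np
o=ctrl.get_obs();print({k:np.round(v,3).tolist() for k,v in o.items()})
for n in("top","side"):
    p,d=ctrl.camera(n);np.savez(f"{n}0.npz",p=p,d=d);cv2.imwrite(f"pics/{n}0.png",p[:,:,::-1])
    c=ctrl.get_calibration(n);print(n,c["fx"],c["cx"],c["cy"],np.round(c["world_to_cam"],3).tolist())
E
```

```text
{'time_s': 0.0, 'qpos': [-1.338, 0.3, 1.522, 0.0, 1.321, -0.067], 'joint_vel': [0.0, -0.0, 0.001, 0.0, 0.002, 0.001], 'tau': [0.002, -53.18, -35.273, 0.071, 0.024, -0.0], 'ee_pos': [0.162, -0.525, 0.205], 'eef_rot': [-3.14, -0.0, 0.3], 'force': [-0.062, 1.047, -0.181], 'moment': [-0.025, 0.039, -0.041], 'grip_force': 0.0, 'grip_width': 0.094}
top 497.4012413172205 250.85240597603496 198.82271072948197 [[0.061, -0.998, -0.006, -0.018], [-0.977, -0.059, -0.205, 0.524], [0.204, 0.019, -0.979, 1.606], [0.0, 0.0, 0.0, 1.0]]
side 398.39970277440307 254.618222207297 190.35477425418372 [[-0.953, -0.302, 0.005, 0.498], [-0.216, 0.67, -0.71, 0.149], [0.211, -0.678, -0.704, 1.244], [0.0, 0.0, 0.0, 1.0]]
```

View pics/top0.png

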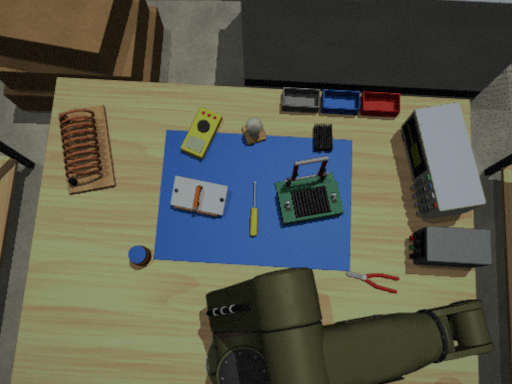

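View pics/side0.png

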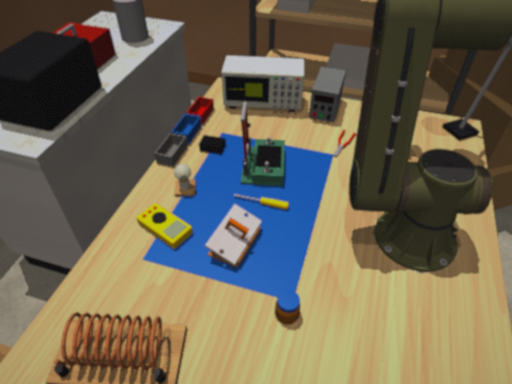

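The top view shows the fixture around (310,198) with its frame open behind it at (310,165), and the cover on the rest at (199,197). The side view agrees, with the cover at (236,233) and the fixture at (267,160).

```bash
cat > h.py <<'E'
import numpy as np,cv2
from station import ctrl
def cloud(n,d):
    c=ctrl.get_calibration(n);v,u=np.mgrid[:384,:512]
    P=np.stack([(u-c["cx"])/c["fx"]*d,(v-c["cy"])/c["fy"]*d,d],-1)
    T=np.linalg.inv(c["world_to_cam"]);return P@T[:3,:3].T+T[:3,3]
def proj(n,P):
    c=ctrl.get_calibration(n);T=c["world_to_cam"];q=np.atleast_2d(P)@T[:3,:3].T+T[:3,3]
    return np.stack([q[:,0]/q[:,2]*c["fx"]+c["cx"],q[:,1]/q[:,2]*c["fy"]+c["cy"]],-1)
E
python3 - <<'E'
from h import *
for n in("top","side"):
    z=np.load(n+"0.npz");W=cloud(n,z["d"]);valid=z["d"]>0
    for l in("cover","fixture","frame_bar","rest","cover_grip","module"):
        r=ctrl.cut_out(n,l)
        if not r: print(n,l,None);continue
        m=r[0]["pixels"]&valid;P=W[m];np.savez(f"m_{n}_{l}.npz",m=r[0]["pixels"])
        print(n,l,round(r[0]["conf"],2),m.sum(),np.round(np.median(P,0),3),np.round(np.percentile(P,[2,98],axis=0),3).tolist())
        if l in("cover","fixture"):
            print(" zhist",np.histogram(P[:,2],bins=np.arange(0,.22,.01))[0])
    b=W[(W[...,2]<.02)&valid&(W[...,0]>.3)&(W[...,0]<.7)&(abs(W[...,1])<.3)];print("bench z",np.median(b[:,2]),b[:,2].std())
E
python3 - <<'E'
import cv2,numpy as np
for n,(a,b,c,e) in {"top":(150,145,230,110),"side":(190,90,130,180)}.items():
    p=cv2.imread(f"pics/{n}0.png")[b:b+e,a:a+c]
    cv2.imwrite(f"pics/{n}0c.png",cv2.resize(p,None,fx=3.3,fy=3.3,interpolation=cv2.INTER_CUBIC))
E
```

```text
top cover 0.97 1631 [0.529 0.189 0.054] [[0.479, 0.104, 0.005], [0.581, 0.279, 0.1]]
 zhist [ 24   3   9 190 398 410 374 102  29  44  30   1   0   0   0   0   0   0
   0   0   0]
top fixture 0.66 2314 [ 0.575 -0.168  0.049] [[0.462, -0.283, -0.0], [0.643, -0.075, 0.244]]
 zhist [230 322  77  82 504 583  33  92  49   9  10   7   4   4   8  21  20  11
  11   8  12]
top frame_bar 0.66 298 [ 0.614 -0.162  0.235] [[0.589, -0.218, 0.003], [0.679, -0.113, 0.248]]
top rest 0.52 23 [0.487 0.251 0.034] [[0.483, 0.229, -0.001], [0.49, 0.265, 0.039]]
top cover_grip 0.72 1568 [0.529 0.188 0.055] [[0.479, 0.104, 0.033], [0.58, 0.277, 0.1]]
top module 0.97 916 [ 0.529 -0.182  0.044] [[0.484, -0.24, 0.028], [0.575, -0.123, 0.063]]
bench z 0.0021839526256473007 0.004511450507374728
side cover 0.72 1733 [0.527 0.2   0.053] [[0.479, 0.102, 0.034], [0.578, 0.278, 0.098]]
 zhist [  4   0   2 289 447 426 386  26  60  60  28   0   0   0   0   0   0   0
   0   0   0]
side fixture 0.82 1574 [ 0.568 -0.117  0.048] [[0.461, -0.28, 0.001], [0.623, -0.073, 0.24]]
 zhist [152 231  88  85 445 166  31  54  19  13  13  15  14  13  17  26  16  17
  14  10  12]
side frame_bar 0.86 330 [ 0.611 -0.153  0.165] [[0.592, -0.451, -0.002], [0.718, -0.112, 0.243]]
side rest 0.85 160 [0.49  0.251 0.007] [[0.476, 0.185, -0.001], [0.588, 0.272, 0.034]]
side cover_grip 0.66 1708 [0.527 0.2   0.053] [[0.478, 0.104, 0.034], [0.578, 0.278, 0.098]]
side module 0.75 512 [ 0.527 -0.182  0.053] [[0.482, -0.244, 0.045], [0.576, -0.122, 0.06]]
bench z 0.00023435005257443908 0.00332192079739228
```

View pics/top0c.png

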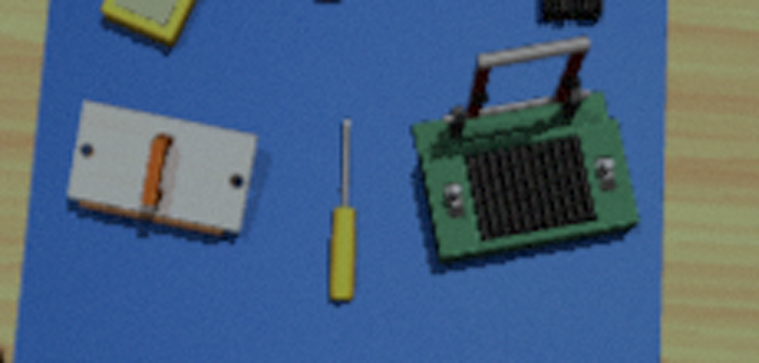

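The crop shows the pins at crop (453,197) and (606,172), and the cover with both holes and its orange handle. Next I fit poses.

```bash
cat > fit.py <<'E'
from h import *
def fit_cover():
    out={}
    for n in("top","side"):
        z=np.load(n+"0.npz");W=cloud(n,z["d"]);m=np.load(f"m_{n}_cover.npz")["m"]
        hsv=cv2.cvtColor(z["p"],cv2.COLOR_RGB2HSV)
        sel=m&(hsv[...,1]<70)&(z["d"]>0);P=W[sel]
        for _ in range(8):
            c=P.mean(0);N=np.linalg.svd(P-c)[2][2];N*=np.sign(N[2]);P=P[abs((P-c)@N)<(.006 if _<4 else .004)]
        # top-plane 2D coords; yaw from normal's horizontal dir: N tilts towards rest -x
        yaw0=np.arctan2(-N[1],-N[0])
        e1=np.array([np.cos(yaw0),np.sin(yaw0),0]);e1-=N*(e1@N);e1/=np.linalg.norm(e1);e2=np.cross(N,e1)
        q=np.stack([(P-c)@e1,(P-c)@e2],-1)
        r=cv2.minAreaRect((q*1000).astype(np.float32))
        ang=np.deg2rad(r[2]);ang=(ang+np.pi/4)%(np.pi/2)-np.pi/4
        ctr=c+e1*r[0][0]/1e3+e2*r[0][1]/1e3
        X=np.cos(ang)*e1+np.sin(ang)*e2
        # centroid of handle pixels
        orr=m&(hsv[...,0]<18)&(hsv[...,1]>120)&(z["d"]>0);H=W[orr];hh=(H-c)@N
        Ht=H[hh>.035]
        print(n,"tilt",np.arccos(N[2]).round(3),"yawN",yaw0.round(3),"yawX",np.arctan2(X[1],X[0]).round(3),"size",np.round(r[1],1),"topctr",ctr.round(4),"cen",c.round(4),"handle top",Ht.mean(0).round(4),(Ht-c).mean(0)@N,len(Ht))
        print("   grip est from plane centre",(ctr+N*.038).round(4))
def fit_fix():
    for n in("top","side"):
        z=np.load(n+"0.npz");W=cloud(n,z["d"]);hsv=cv2.cvtColor(z["p"],cv2.COLOR_RGB2HSV)
        box=(W[...,0]>.42)&(W[...,0]<.7)&(W[...,1]<-.05)&(W[...,1]>-.32)&(z["d"]>0)
        g=box&(hsv[...,0]>40)&(hsv[...,0]<90)&(hsv[...,1]>60)&(W[...,2]>.042)&(W[...,2]<.057)
        q=W[g];r=cv2.minAreaRect((q[:,:2]*1000).astype(np.float32));print(n,"rim z",np.median(q[:,2]).round(4),np.round(r[0],1),np.round(r[1],1),r[2])
        np.save(f"rim_{n}.npy",q)
        hi=box&(W[...,2]>.066)&(W[...,2]<.1)
        k,lab,st,ce=cv2.connectedComponentsWithStats(hi.astype(np.uint8))
        for i in range(1,k):
            Q=W[lab==i];print("  blob",len(Q),Q.mean(0).round(4),ce[i].round(1),Q[:,2].max().round(3))
        hi=box&(W[...,2]>.2);Q=W[hi];print("  bar",len(Q),Q.mean(0).round(4),Q[:,2].max().round(3), np.linalg.lstsq(np.c_[Q[:,1],np.ones(len(Q))],Q[:,0],rcond=None)[0])
if __name__=="__main__": fit_cover();fit_fix()
E
python3 fit.py
```

```text
top tilt 0.351 yawN -0.139 yawX -0.142 size [178.9 101. ] topctr [0.5273 0.1902 0.0529] cen [0.5278 0.1883 0.0532] handle top [0.5134 0.1911 0.0964] 0.04558856812667676 75
   grip est from plane centre [0.5144 0.192  0.0886]
side tilt 0.35 yawN -0.145 yawX -0.148 size [183.2 101.2] topctr [0.527  0.1892 0.0511] cen [0.5281 0.1974 0.0511] handle top [0.512  0.1939 0.0931] 0.04477672466652812 111
   grip est from plane centre [0.5141 0.1911 0.0868]
top rim z 0.0502 [ 539.9 -180. ] [134.2 204.3] 13.102688789367676
  blob 135 [ 0.6053 -0.161   0.0783] [305.  176.7] 0.099
  blob 12 [ 0.5515 -0.2573  0.0754] [333.5 194.3] 0.083
  blob 16 [ 0.5148 -0.1061  0.0835] [287.3 202.1] 0.091
  blob 1 [ 0.5233 -0.1916  0.0677] [313. 202.] 0.068
  blob 1 [ 0.4944 -0.2125  0.067 ] [319. 211.] 0.067
  bar 188 [ 0.6137 -0.1614  0.2375] 0.25 [-0.23693466  0.57542177]
side rim z 0.0489 [ 538.2 -181. ] [127.  210.5] 14.208220481872559
  blob 82 [ 0.6022 -0.1516  0.0789] [246.3 151.6] 0.1
  blob 10 [ 0.552  -0.2573  0.0726] [268.1 138.2] 0.076
  blob 19 [ 0.5146 -0.1054  0.0787] [266.3 164.5] 0.086
  bar 122 [ 0.6106 -0.1498  0.2318] 0.245 [-0.22958716  0.57618844]
```

View pics/side0c.png

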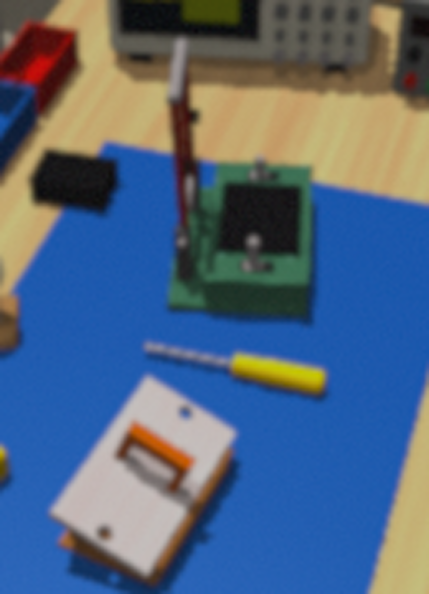

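```bash
cat > go.py <<'E'
import sys,numpy as np
from station import ctrl
o=ctrl.get_obs();x,y,z,yaw=map(float,sys.argv[1:5]);p=o["ee_pos"];w=o["eef_rot"][2]
c,s=np.cos(yaw),np.sin(yaw);d=np.array([x,y,z])-p
t=-((yaw-w+np.pi)%(2*np.pi)-np.pi)
print("t",round(o["time_s"],2),"pos",np.round(p,4),"rot",np.round(o["eef_rot"],4),"F",np.round(o["force"],1),"w",round(o["grip_width"],4),"gf",round(o["grip_force"],1))
print("twist units",round(np.degrees(t)/4,3),"then dp units",np.round(np.array([c*d[0]+s*d[1],s*d[0]-c*d[1],-d[2]])/.04,3))
E
```

Emit:
step_arm(deltas=[{"dp":[0,0,0],"twist":0.9},{"dp":[0,0,0],"twist":0.9},{"dp":[0,0,0],"twist":0.9},{"dp":[0,0,0],"twist":0.9},{"dp":[0,0,0],"twist":0.9},{"dp":[0,0,0],"twist":0.9},{"dp":[0,0,0],"twist":0.9},{"dp":[0.3,-0.95,0],"twist":0},{"dp":[0.3,-0.95,0],"twist":0},{"dp":[0.3,-0.95,0],"twist":0},{"dp":[0.3,-0.95,0],"twist":0},{"dp":[0.3,-0.95,0],"twist":0}], gripper=1)

```text
time_s: 1.9
ee_pos: [0.2487, -0.3442, 0.2055]
eef_rot: [3.141, -0.0, -0.14]
force: [0.1, -0.4, 0.4]
grip_width: 0.0939
grip_force: 0.0
```

Emit:
step_arm(deltas=[{"dp":[0.3,-0.95,0],"twist":0},{"dp":[0.3,-0.95,0],"twist":0},{"dp":[0.3,-0.95,0],"twist":0},{"dp":[0.3,-0.95,0],"twist":0},{"dp":[0.3,-0.95,0],"twist":0},{"dp":[0.3,-0.95,0],"twist":0},{"dp":[0.3,-0.95,0],"twist":0},{"dp":[0.3,-0.95,0],"twist":0},{"dp":[0.3,-0.95,0],"twist":0},{"dp":[0.3,-0.95,0],"twist":0},{"dp":[0.3,-0.95,0],"twist":0},{"dp":[0,0,0],"twist":0}])

```text
time_s: 3.1
ee_pos: [0.4383, 0.0529, 0.2053]
eef_rot: [-3.141, 0.0, -0.136]
force: [-0.1, -0.1, -0.3]
grip_width: 0.0939
grip_force: 0.0
```

```bash
python3 go.py 0.5138 0.1915 0.070 -0.143
```

```text
t 3.1 pos [0.4383 0.0529 0.2053] rot [-3.1411  0.     -0.1363] F [-0.1 -0.1 -0.3] w 0.0939 gf 0.0
twist units 0.095 then dp units [ 1.373 -3.699  3.383]
```

Emit:
step_arm(deltas=[{"dp":[0.34,-0.92,0],"twist":0.1},{"dp":[0.34,-0.92,0],"twist":0},{"dp":[0.34,-0.92,0],"twist":0},{"dp":[0.34,-0.92,0],"twist":0},{"dp":[0,0,0.7],"twist":0},{"dp":[0,0,0.7],"twist":0},{"dp":[0,0,0.6],"twist":0},{"dp":[0,0,0],"twist":0},{"dp":[0,0,0],"twist":0}])

```text
time_s: 4.0
ee_pos: [0.5128, 0.1872, 0.1263]
eef_rot: [-3.142, -0.0, -0.147]
force: [-0.2, 0.2, 0.7]
grip_width: 0.0937
grip_force: 0.0
```

```bash
python3 go.py 0.5138 0.1915 0.070 -0.143
```

```text
t 4.0 pos [0.5128 0.1872 0.1263] rot [-3.1415e+00 -2.0000e-04 -1.4740e-01] F [-0.2  0.2  0.7] w 0.0937 gf 0.0
twist units -0.063 then dp units [ 0.009 -0.111  1.406]
```

Emit:
step_arm(deltas=[{"dp":[0,-0.11,0.4],"twist":-0.06},{"dp":[0,0,0.5],"twist":0},{"dp":[0,0,0.5],"twist":0},{"dp":[0,0,0],"twist":0},{"dp":[0,0,0],"twist":0}])

```text
time_s: 4.5
ee_pos: [0.5139, 0.192, 0.0711]
eef_rot: [-3.141, -0.002, -0.143]
force: [0.7, -1.6, 0.8]
grip_width: 0.0941
grip_force: 0.0
```

Emit:
step_arm(deltas=[{"dp":[0,0,0],"twist":0},{"dp":[0,0,0],"twist":0},{"dp":[0,0,0],"twist":0},{"dp":[0,0,0],"twist":0},{"dp":[0,0,0],"twist":0},{"dp":[0,0,0],"twist":0},{"dp":[0,0,0],"twist":0},{"dp":[0,0,0],"twist":0}], gripper=-1, squeeze=10)

```text
time_s: 5.3
ee_pos: [0.5132, 0.1919, 0.0694]
eef_rot: [3.142, 0.0, -0.143]
force: [-0.1, 1.2, -0.5]
grip_width: 0.0333
grip_force: 0.0
```

Emit:
step_arm(deltas=[{"dp":[0,0,0],"twist":0},{"dp":[0,0,0],"twist":0},{"dp":[0,0,0],"twist":0},{"dp":[0,0,0],"twist":0},{"dp":[0,0,0],"twist":0}])

```text
time_s: 5.8
ee_pos: [0.5132, 0.1918, 0.0694]
eef_rot: [3.141, 0.0, -0.143]
force: [-1.0, -2.1, 0.5]
grip_width: 0.0142
grip_force: 10.0
```

Emit:
step_arm(deltas=[{"dp":[0,0,-0.3],"twist":0},{"dp":[0,0,-0.3],"twist":0},{"dp":[0,0,-0.4],"twist":0},{"dp":[0,0,-0.5],"twist":0},{"dp":[0,0,-0.5],"twist":0},{"dp":[0,0,-0.5],"twist":0},{"dp":[0,0,-0.5],"twist":0},{"dp":[0,0,0],"twist":0},{"dp":[0,0,0],"twist":0},{"dp":[0,0,0],"twist":0}])

```text
time_s: 6.8
ee_pos: [0.5127, 0.1918, 0.1884]
eef_rot: [3.141, 0.001, -0.143]
force: [0.3, -0.1, -4.2]
grip_width: 0.0142
grip_force: 10.0
```

```bash
cat > tilt.py <<'E'
import sys
from h import *
# plate (pale pixels) in a box around the tool: plane fit in each camera
o=ctrl.get_obs();p=o["ee_pos"]
for n in("side","top"):
    pic,d=ctrl.camera(n);cv2.imwrite(f"pics/{n}{sys.argv[1]}.png",pic[:,:,::-1]);np.savez(f"{n}{sys.argv[1]}.npz",p=pic,d=d)
    W=cloud(n,d);hsv=cv2.cvtColor(pic,cv2.COLOR_RGB2HSV)
    m=(d>0)&(np.hypot(W[...,0]-p[0],W[...,1]-p[1])<.13)&(abs(W[...,2]-p[2]+.017)<.045)&(hsv[...,1]<70)&(hsv[...,2]>110)
    P=W[m]
    if len(P)<60: print(n,len(P));continue
    for k in range(8):
        c=P.mean(0);N=np.linalg.svd(P-c)[2][2];N*=np.sign(N[2]);P=P[abs((P-c)@N)<(.008 if k<4 else .005)]
    yaw=o["eef_rot"][2];ex=np.array([np.cos(yaw),np.sin(yaw),0]);ey=np.array([-np.sin(yaw),np.cos(yaw),0])
    q=((P-p)[:,:2]@np.stack([ex,ey],1)[:2])*1000;r=cv2.minAreaRect(q.astype(np.float32))
    print(n,len(P),"tilt about y",np.arctan2(N@ex,N[2]).round(3),"about x",np.arctan2(N@ey,N[2]).round(3),"rect",np.round(r[0],1),np.round(r[1],1),round(r[2],1),"c",c.round(4))
E
python3 go.py 0.5 0.1 0.2 0.24; python3 tilt.py 1
```

```text
t 6.8 pos [0.5127 0.1918 0.1884] rot [ 3.141e+00  1.400e-03 -1.428e-01] F [ 0.3 -0.1 -4.2] w 0.0142 gf 10.0
twist units -5.483 then dp units [-0.854  2.155 -0.289]
side 989 tilt about y -0.347 about x 0.0 rect [14.9 -0.3] [184.   93.4] 89.5 c [0.5341 0.2202 0.1712]
top 160 tilt about y -0.335 about x -0.028 rect [ 14.5 -56.6] [93.8 62. ] 0.5 c [0.5152 0.1157 0.1712]
```

```bash
python3 go.py 0.40 0.195 0.05 -0.143
```

```text
t 6.9 pos [0.5128 0.1918 0.1885] rot [ 3.1409e+00  1.5000e-03 -1.4280e-01] F [-0.6  0.3 -4. ] w 0.0137 gf 10.0
twist units 0.002 then dp units [-2.803  0.323  3.462]
```

Emit:
step_arm(deltas=[{"dp":[-0.7,0.28,0],"twist":0},{"dp":[-0.7,0.28,0],"twist":0},{"dp":[-0.7,-0.28,0],"twist":0},{"dp":[-0.7,-0.65,0.3],"twist":0},{"dp":[0,0,0.7],"twist":0},{"dp":[0,0,0.7],"twist":0},{"dp":[0,0,0.7],"twist":0},{"dp":[0,0,0.6],"twist":0},{"dp":[0,0,0.4],"twist":0},{"dp":[0,0,0],"twist":0},{"dp":[0,0,0],"twist":0}])

```text
time_s: 8.0
ee_pos: [0.4045, 0.2225, 0.0537]
eef_rot: [3.141, 0.0, -0.143]
force: [0.3, 0.5, -2.3]
grip_width: 0.0143
grip_force: 10.0
```

Emit:
step_arm(deltas=[{"dp":[0,0.7,0],"twist":0},{"dp":[0,0,0.1],"twist":0},{"dp":[0,0,0.1],"twist":0},{"dp":[0,0,0.1],"twist":0},{"dp":[0,0,0.1],"twist":0},{"dp":[0,0,0.05],"twist":0},{"dp":[0,0,0.05],"twist":0},{"dp":[0,0,0],"twist":0}])

```text
time_s: 8.8
ee_pos: [0.4023, 0.1955, 0.0344]
eef_rot: [-3.14, -0.004, -0.142]
force: [2.5, -0.5, 1.6]
grip_width: 0.0141
grip_force: 10.0
```

Contact with the bench is starting and the force is low, so I continue.

Emit:
step_arm(deltas=[{"dp":[0,0,0.05],"twist":0},{"dp":[0,0,0.05],"twist":0},{"dp":[0,0,0.05],"twist":0},{"dp":[0,0,0],"twist":0}])

```text
time_s: 9.2
ee_pos: [0.4012, 0.1953, 0.0278]
eef_rot: [-3.141, -0.002, -0.143]
force: [3.2, 0.9, 2.9]
grip_width: 0.0136
grip_force: 10.0
```

Emit:
step_arm(deltas=[{"dp":[0,0,0.03],"twist":0},{"dp":[0,0,0.03],"twist":0},{"dp":[0,0,0],"twist":0}])

```text
time_s: 9.5
ee_pos: [0.4013, 0.1953, 0.0259]
eef_rot: [-3.14, -0.002, -0.143]
force: [1.0, -0.7, 11.9]
grip_width: 0.014
grip_force: 10.0
```

```bash
python3 tilt.py 2; python3 go.py .4 .19 .1 -.143
```

```text
side 826 tilt about y -0.003 about x -0.002 rect [-6.9 -6.2] [217.2 115. ] 75.2 c [0.4104 0.225  0.0068]
top 124 tilt about y 0.024 about x -0.132 rect [  9.5 -69.3] [112.1  54.4] 19.6 c [0.3942 0.1204 0.0093]
t 9.6 pos [0.4012 0.1953 0.0259] rot [-3.1405e+00 -1.8000e-03 -1.4260e-01] F [ 1.9 -0.3 11.4] w 0.0139 gf 10.0
twist units 0.006 then dp units [-0.012  0.136 -1.851]
```

Emit:
step_arm(deltas=[{"dp":[0,0,0],"twist":0},{"dp":[0,0,0],"twist":0},{"dp":[0,0,-0.3],"twist":0},{"dp":[0,0,-0.7],"twist":0},{"dp":[0,0,-0.8],"twist":0},{"dp":[0,0,-0.7],"twist":0},{"dp":[0,0,-0.7],"twist":-0.8},{"dp":[0,0,0],"twist":-0.9},{"dp":[0,0,0],"twist":-0.95},{"dp":[0,0,0],"twist":-0.95},{"dp":[0,0,0],"twist":-0.95},{"dp":[0,0,0],"twist":-0.95}], squeeze=20)

```text
time_s: 10.8
ee_pos: [0.3996, 0.1947, 0.153]
eef_rot: [3.142, 0.002, 0.244]
force: [0.2, 1.4, -2.7]
grip_width: 0.0138
grip_force: 20.0
```

```bash
python3 go.py .5333 -.1816 .15 .24
```

```text
t 10.8 pos [0.3996 0.1947 0.153 ] rot [3.1415e+00 1.9000e-03 2.4410e-01] F [ 0.2  1.4 -2.7] w 0.0138 gf 20.0
twist units 0.059 then dp units [1.01  9.932 0.075]
```

```bash
python3 tilt.py 3
```

```text
side 841 tilt about y 0.004 about x 0.0 rect [7.2 1.1] [182.6  97.8] 89.8 c [0.4132 0.2327 0.1339]
top 159 tilt about y 0.024 about x 0.014 rect [  6.8 -63.3] [99.7 48.5] 0.3 c [0.4112 0.1247 0.1359]
```

Emit:
step_arm(deltas=[{"dp":[0.1,0.8,-0.2],"twist":0.06},{"dp":[0.1,0.9,0],"twist":0},{"dp":[0.1,0.9,0],"twist":0},{"dp":[0.1,0.9,0],"twist":0},{"dp":[0.1,0.9,0],"twist":0},{"dp":[0.1,0.9,0],"twist":0},{"dp":[0.1,0.9,0],"twist":0},{"dp":[0.1,0.9,0],"twist":0},{"dp":[0.1,0.9,0],"twist":0},{"dp":[0.1,0.9,0],"twist":0},{"dp":[0,0.9,0],"twist":0},{"dp":[0,0,0],"twist":0}])

```text
time_s: 12.1
ee_pos: [0.5314, -0.18, 0.1605]
eef_rot: [-3.141, 0.001, 0.232]
force: [-0.6, -0.6, -3.8]
grip_width: 0.0139
grip_force: 20.0
```

```bash
python3 tilt.py 4;python3 go.py .5333 -.1816 .15 .24
```

```text
side 537 tilt about y 0.001 about x 0.007 rect [8.  2.6] [183.5  99.5] 89.0 c [ 0.542  -0.1571  0.1408]
top 103 tilt about y 0.079 about x -0.03 rect [4.9 4.8] [198.6  49.1] 72.1 c [ 0.5348 -0.1625  0.1434]
t 12.2 pos [ 0.531  -0.177   0.1606] rot [-3.1404e+00  1.3000e-03  2.3430e-01] F [ 0.   0.6 -3.8] w 0.0139 gf 20.0
twist units -0.082 then dp units [0.029 0.127 0.265]
```

View pics/side4.png

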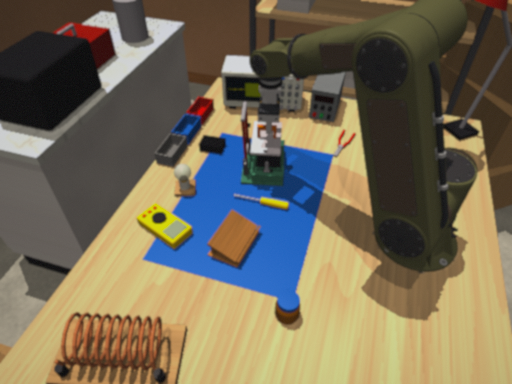

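The picture shows the cover held level above the fixture at about (265,140). Its offset in the hand needs a finer measurement, so I rectify the holes and pin tops.

```bash
cat > patch.py <<'E'
from h import *
def patch(n,tag,o,yaw,z,cx,cy,half=20,s=8):
    pic=np.load(n+tag+".npz")["p"];k=np.arange(-half,half,1/s)
    gx,gy=np.meshgrid(k+cx,k+cy);gx/=1e3;gy/=1e3  # cols = local x, rows = local y
    P=np.stack([o[0]+np.cos(yaw)*gx-np.sin(yaw)*gy,o[1]+np.sin(yaw)*gx+np.cos(yaw)*gy,np.full_like(gx,z)],-1)
    uv=proj(n,P.reshape(-1,3)).reshape(gx.shape+(2,)).astype(np.float32)
    return cv2.remap(pic,uv[...,0],uv[...,1],cv2.INTER_CUBIC)
if __name__=="__main__":
    rows=[]
    t=(.3996,.1947);f=(.5333,-.1816)
    for n in("side","top"):
        rows.append(np.hstack([patch(n,"3",t,.244,.134,7,78,11.9,8),patch(n,"3",t,.244,.134,7,-78,11.9,8),patch(n,"0",f,.24,.086,0,78,11.9,8),patch(n,"0",f,.24,.076,0,-78,11.9,8)]))
    im=np.vstack(rows);S=im.shape[0]//2
    for i in range(2):
        for j in range(4): cv2.drawMarker(im,(j*S+S//2,i*S+S//2),(255,0,0),cv2.MARKER_CROSS,10)
    cv2.imwrite("pics/patch.png",im[:,:,::-1]);print(im.shape)
E
python3 patch.py
```

```text
(382, 764, 3)
```

View pics/patch.png

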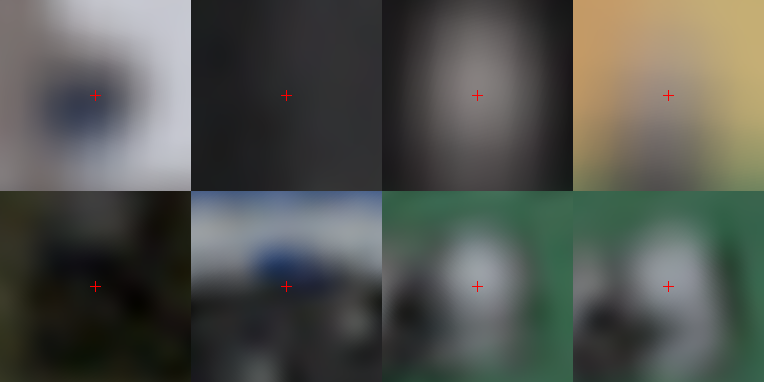

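The patches show the hole about 6.4–7 mm in front of the TCP in tool x and the pins at local x ≈ 0. The pin discs look shifted about 1.5 mm to -y, so I check that against the rim's edges.

```bash
python3 - <<'E'
from h import *
from patch import patch
for n in("side","top"):
    q=np.load(f"rim_{n}.npy")
    for yaw in(.235,.24,.245):
        l=(q[:,:2]-[.5333,-.1816])@np.array([[np.cos(yaw),-np.sin(yaw)],[np.sin(yaw),np.cos(yaw)]])*1e3
        m=abs(l[:,0])<55
        y=np.sort(l[m,1]);print(n,yaw,"y ends",np.round([y[3],y[10],y[-11],y[-4]],1),"x front",np.round(np.sort(l[:,0])[[3,10]],1))
        # left and right edge straightness -> yaw: front edge x vs y
        b=[(c,np.sort(l[(abs(l[:,1]-c)<8)&(l[:,0]<-30),0])[:2].mean()) for c in range(-90,91,15)]
        b=np.array(b);print("   front slope",np.polyfit(b[:,0],b[:,1],1).round(4))
# green edge profile along local y on side faces: rectified rim plane, at x=+-... columns
f=(.5333,-.1816)
for n in("side","top"):
    for sgn in(1,-1):
        p=patch(n,"0",f,.24,.05,-35,sgn*95,19,4).astype(int)
        prof=(p[...,1]-p[...,2]).mean(1);k=-19+np.arange(len(prof))/4
        print(n,sgn,"G-B sign/edge profile",[(round(sgn*95+a,0),int(v)) for a,v in zip(k[::12],prof[::12])])
E
```

```text
side 0.235 y ends [-103.1  -99.4  101.2  102.4] x front [-59.5 -58.6]
   front slope [-2.13000e-02 -5.79174e+01]
side 0.24 y ends [-103.2  -99.6  101.4  102.5] x front [-59.2 -58.4]
   front slope [-1.65000e-02 -5.78925e+01]
side 0.245 y ends [-103.3  -99.7  101.4  102.6] x front [-58.8 -58.2]
   front slope [-1.16000e-02 -5.78837e+01]
top 0.235 y ends [-101.1 -100.3  100.7  101.9] x front [-59.3 -58.9]
   front slope [-6.00000e-03 -5.87066e+01]
top 0.24 y ends [-101.1 -100.2  100.7  101.9] x front [-59.1 -58.9]
   front slope [-1.00000e-03 -5.87001e+01]
top 0.245 y ends [-101.3 -100.   100.8  101.7] x front [-59.5 -58.8]
   front slope [ 4.00000e-03 -5.86932e+01]
side 1 G-B sign/edge profile [(np.float64(76.0), 24), (np.float64(79.0), 25), (np.float64(82.0), 25), (np.float64(85.0), 26), (np.float64(88.0), 27), (np.float64(91.0), 28), (np.float64(94.0), 27), (np.float64(97.0), 26), (np.float64(100.0), 22), (np.float64(103.0), 18), (np.float64(106.0), 14), (np.float64(109.0), 11), (np.float64(112.0), 11)]
side -1 G-B sign/edge profile [(np.float64(-114.0), 57), (np.float64(-111.0), 55
[... 293 characters left out ...]
gn/edge profile [(np.float64(76.0), 20), (np.float64(79.0), 19), (np.float64(82.0), 19), (np.float64(85.0), 21), (np.float64(88.0), 23), (np.float64(91.0), 23), (np.float64(94.0), 24), (np.float64(97.0), 24), (np.float64(100.0), 18), (np.float64(103.0), -6), (np.float64(106.0), -28), (np.float64(109.0), -37), (np.float64(112.0), -39)]
top -1 G-B sign/edge profile [(np.float64(-114.0), -56), (np.float64(-111.0), -57), (np.float64(-108.0), -58), (np.float64(-105.0), -45), (np.float64(-102.0), -3), (np.float64(-99.0), 25), (np.float64(-96.0), 23), (np.float64(-93.0), 24), (np.float64(-90.0), 23), (np.float64(-87.0), 21), (np.float64(-84.0), 20), (np.float64(-81.0), 19), (np.float64(-78.0), 19)]
```

```bash
python3 go.py .5269 -.1837 .12 .24
```

```text
t 12.2 pos [ 0.531  -0.177   0.1606] rot [-3.1404e+00  1.3000e-03  2.3430e-01] F [ 0.   0.6 -3.8] w 0.0139 gf 20.0
twist units -0.082 then dp units [-0.139  0.14   1.015]
```

Emit:
step_arm(deltas=[{"dp":[-0.14,0.14,0.2],"twist":-0.08},{"dp":[0,0,0.3],"twist":0},{"dp":[0,0,0.3],"twist":0},{"dp":[0,0,0.2],"twist":0},{"dp":[0,0,0],"twist":0},{"dp":[0,0,0],"twist":0},{"dp":[0,0,0],"twist":0}])

```text
time_s: 12.9
ee_pos: [0.5276, -0.1836, 0.1215]
eef_rot: [3.141, -0.001, 0.243]
force: [0.5, 0.3, -2.5]
grip_width: 0.0142
grip_force: 20.0
```

```bash
python3 go.py .5269 -.1837 .12 .24
```

```text
t 12.9 pos [ 0.5276 -0.1836  0.1215] rot [ 3.1412e+00 -6.0000e-04  2.4270e-01] F [ 0.5  0.3 -2.5] w 0.0142 gf 20.0
twist units 0.038 then dp units [-0.018 -0.001  0.037]
```

Emit:
step_arm(deltas=[{"dp":[-0.02,0,0.08],"twist":0.04},{"dp":[0,0,0.08],"twist":0},{"dp":[0,0,0.07],"twist":0},{"dp":[0,0,0.06],"twist":0},{"dp":[0,0,0.06],"twist":0},{"dp":[0,0,0],"twist":0}])

```text
time_s: 13.5
ee_pos: [0.5272, -0.1846, 0.1078]
eef_rot: [3.14, -0.002, 0.239]
force: [0.4, -4.9, 4.2]
grip_width: 0.0144
grip_force: 20.0
```

Emit:
step_arm(deltas=[{"dp":[0,0.03,0],"twist":0},{"dp":[0,0.01,0],"twist":0},{"dp":[0,0,0],"twist":0}])

```text
time_s: 13.8
ee_pos: [0.5271, -0.1852, 0.1071]
eef_rot: [-3.141, -0.0, 0.24]
force: [-0.0, 0.3, 2.4]
grip_width: 0.014
grip_force: 20.0
```

```bash
python3 tilt.py 5; python3 go.py .5269 -.1837 .12 .24;python3 -c "
from station import ctrl;print(ctrl.get_obs()['moment'])"
```

```text
side 487 tilt about y -0.001 about x -0.062 rect [15.4  4.2] [114.3 185.5] 0.9 c [ 0.5372 -0.1557  0.0896]
top 86 tilt about y 0.209 about x -0.153 rect [26.6 -2.1] [196.3  86.5] 70.9 c [ 0.535  -0.1493  0.0907]
t 13.9 pos [ 0.5271 -0.1852  0.1071] rot [-3.1415e+00 -2.0000e-04  2.3980e-01] F [0.5 0.5 2.6] w 0.0142 gf 20.0
twist units -0.003 then dp units [ 0.005 -0.038 -0.322]
[ 0.50278191 -0.00811951 -0.04092536]
```

Emit:
step_arm(deltas=[{"dp":[0,-0.02,-0.15],"twist":0},{"dp":[0,0,-0.1],"twist":0},{"dp":[0,0,0],"twist":0},{"dp":[0,0,0],"twist":0}])

```text
time_s: 14.3
ee_pos: [0.5266, -0.1845, 0.1169]
eef_rot: [-3.142, 0.0, 0.24]
force: [0.1, 0.3, -2.4]
grip_width: 0.0141
grip_force: 20.0
```

```bash
python3 tilt.py 6; python3 - <<'E'
from h import *
from patch import patch
o=ctrl.get_obs();p=o["ee_pos"];yaw=o["eef_rot"][2];print(p,yaw,o["force"],o["moment"])
zt=p[2]-.018;H=15.9;s=6
A=[patch("side","3",(.3996,.1947),.244,.135,7,78,H,s),patch("side","4",(.531,-.177),.2343,.1426,7,78,H,s),patch("side","6",p,yaw,zt,7,78,H,s),patch("side","0",(.5333,-.1816),.24,.086,0,78,H,s)]
B=[patch("top","3",(.3996,.1947),.244,.135,7,-78,H,s),patch("top","4",(.531,-.177),.2343,.1426,7,-78,H,s),patch("top","6",p,yaw,zt,7,-78,H,s),patch("top","0",(.5333,-.1816),.24,.076,0,-78,H,s)]
im=np.vstack([np.hstack(A),np.hstack(B)]);S=im.shape[0]//2
for i in range(2):
    for j in range(4):
        cv2.drawMarker(im,(j*S+S//2,i*S+S//2),(255,0,0),cv2.MARKER_CROSS,10);cv2.circle(im,(j*S+S//2,i*S+S//2),6*s if j==3 else 7*s,(255,0,0),1)
cv2.imwrite("pics/patch2.png",im[:,:,::-1]);print(im.shape)
E
```

```text
side 504 tilt about y 0.008 about x -0.014 rect [6.6 4. ] [ 99.8 181.4] 0.1 c [ 0.5367 -0.1571  0.0981]
top 90 tilt about y 0.012 about x -0.024 rect [-0.4  6.8] [200.1  40.9] 67.3 c [ 0.5302 -0.1617  0.1004]
[ 0.52659851 -0.18451376  0.11678608] 0.23976056376868615 [-0.40788298  0.01732807 -4.65260466] [ 0.04560117  0.01347662 -0.04117608]
(382, 764, 3)
```

View pics/patch2.png

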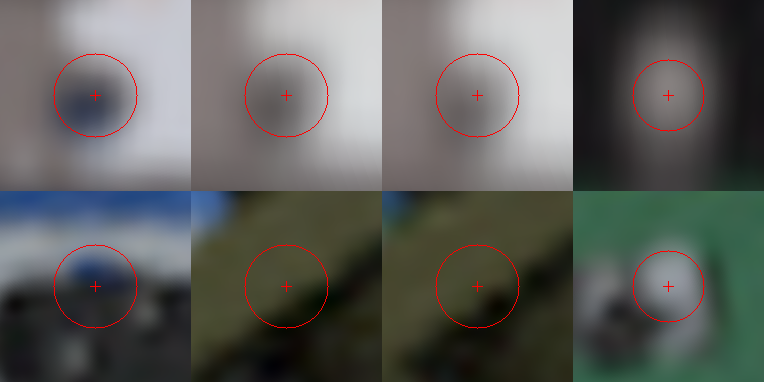

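The hole reads x ≈ 6.5 mm in the tool frame and the pins x ≈ 0, so x is fine. I now feel for y by light sliding.

Emit:
step_arm(deltas=[{"dp":[0.02,0.02,0.1],"twist":0},{"dp":[0,0,0.05],"twist":0},{"dp":[0,0,0.02],"twist":0},{"dp":[0,0.02,0],"twist":0},{"dp":[0,0.02,0],"twist":0},{"dp":[0,0,0],"twist":0}])

```text
time_s: 15.0
ee_pos: [0.5281, -0.1868, 0.1103]
eef_rot: [-3.142, -0.0, 0.24]
force: [-0.2, -0.3, -3.1]
grip_width: 0.0136
grip_force: 20.0
```

```bash
cat > st.py <<'E'
import numpy as np
from station import ctrl
o=ctrl.get_obs();p=o["ee_pos"];d=p[:2]-[.5333,-.1816];c,s=np.cos(.24),np.sin(.24)
R=np.array([[c,s],[-s,c]])
print("t",round(o["time_s"],2),"loc x,y mm",np.round(R@d*1e3,2),"z",round(p[2],4),"yaw",round(o["eef_rot"][2],4),"Floc",np.round(R@o["force"][:2],1),round(o["force"][2],1),"Mloc",np.round(R@o["moment"][:2],2),round(o["moment"][2],2))
E
python3 st.py
```

```text
t 15.0 loc x,y mm [-6.25 -3.77] z 0.1103 yaw 0.2397 Floc [-0.3 -0.2] -3.1 Mloc [-0.02 -0.01] -0.01
```

Emit:
step_arm(deltas=[{"dp":[0,0,0.04],"twist":0},{"dp":[0,0,0.04],"twist":0},{"dp":[0,0,0],"twist":0}])

```text
time_s: 15.3
ee_pos: [0.528, -0.1866, 0.1067]
eef_rot: [-3.141, 0.0, 0.24]
force: [0.3, 0.2, -3.0]
grip_width: 0.0136
grip_force: 20.0
```

```bash
python3 st.py
```

```text
t 15.3 loc x,y mm [-6.35 -3.58] z 0.1067 yaw 0.2398 Floc [0.3 0.2] -3.0 Mloc [0.04 0.08] -0.01
```

Emit:
step_arm(deltas=[{"dp":[0,0,0.05],"twist":0},{"dp":[0,0,0.05],"twist":0},{"dp":[0,0,0.05],"twist":0},{"dp":[0,0,0.04],"twist":0},{"dp":[0,0,0],"twist":0}])

```text
time_s: 15.8
ee_pos: [0.528, -0.1866, 0.0991]
eef_rot: [-3.141, 0.0, 0.24]
force: [-0.2, -0.9, -4.0]
grip_width: 0.0142
grip_force: 20.0
```

```bash
python3 st.py
```

```text
t 15.8 loc x,y mm [-6.36 -3.64] z 0.0991 yaw 0.2398 Floc [-0.4 -0.8] -4.0 Mloc [-0.02  0.02] -0.01
```

Both pins appear to be engaged. I continue down to the module, where I expect TCP z ≈ 0.08.

Emit:
step_arm(deltas=[{"dp":[0,0,0.07],"twist":0},{"dp":[0,0,0.07],"twist":0},{"dp":[0,0,0.07],"twist":0},{"dp":[0,0,0.07],"twist":0},{"dp":[0,0,0.05],"twist":0},{"dp":[0,0,0],"twist":0}])

```text
time_s: 16.4
ee_pos: [0.528, -0.1866, 0.0859]
eef_rot: [-3.141, 0.0, 0.24]
force: [0.4, 0.9, -3.5]
grip_width: 0.0137
grip_force: 20.0
```

```bash
python3 st.py
```

```text
t 16.4 loc x,y mm [-6.39 -3.64] z 0.0859 yaw 0.2397 Floc [0.6 0.8] -3.5 Mloc [ 0.01 -0.04] -0.03
```

Emit:
step_arm(deltas=[{"dp":[0,0,0.05],"twist":0},{"dp":[0,0,0.05],"twist":0},{"dp":[0,0,0.03],"twist":0},{"dp":[0,0,0],"twist":0}])

```text
time_s: 16.8
ee_pos: [0.5281, -0.1866, 0.0811]
eef_rot: [3.142, -0.0, 0.24]
force: [-1.4, 1.2, 0.5]
grip_width: 0.0137
grip_force: 20.0
```

```bash
python3 st.py
```

```text
t 16.8 loc x,y mm [-6.2  -3.66] z 0.0811 yaw 0.2398 Floc [-1.   1.4] 0.5 Mloc [0.24 0.19] 0.04
```

Emit:
step_arm(deltas=[{"dp":[0,0,0],"twist":0},{"dp":[0,0,0],"twist":0},{"dp":[0,0,0],"twist":0},{"dp":[0,0,0],"twist":0},{"dp":[0,0,0],"twist":0}], gripper=-0.2)

```text
time_s: 17.3
ee_pos: [0.5281, -0.1867, 0.0811]
eef_rot: [3.142, -0.0, 0.24]
force: [-0.0, -0.3, 0.0]
grip_width: 0.038
grip_force: 0.0
```

Emit:
step_arm(deltas=[{"dp":[0,0,-0.2],"twist":0},{"dp":[0,0,-0.3],"twist":0},{"dp":[0,0,-0.6],"twist":0},{"dp":[0,0,-0.9],"twist":0},{"dp":[-0.5,0,-0.8],"twist":0},{"dp":[-0.6,0,-0.8],"twist":0},{"dp":[-0.6,0,-0.8],"twist":0},{"dp":[-0.6,0,-0.8],"twist":0},{"dp":[-0.6,0,0],"twist":0},{"dp":[0,0,0],"twist":0}])

```text
time_s: 18.3
ee_pos: [0.414, -0.2148, 0.2914]
eef_rot: [3.139, -0.002, 0.238]
force: [0.4, 0.4, -1.2]
grip_width: 0.0372
grip_force: 0.0
```

```bash
python3 st.py; python3 tilt.py 7; python3 - <<'E'
from h import *
for n,t in(("top","0"),("side","0"),("side","7"),("top","7")):
    z=np.load(n+t+".npz");W=cloud(n,z["d"]);c,s=np.cos(.24),np.sin(.24)
    d=W-[.5333,-.1816,0];lx=c*d[...,0]+s*d[...,1];ly=-s*d[...,0]+c*d[...,1]
    m=(z["d"]>0)&(abs(ly)<.035)&(lx>.03)&(lx<.14)&(W[...,2]>.2)&(W[...,2]<.26)
    if m.sum()>5: print(n,t,m.sum(),"bar lx",np.percentile(lx[m]*1e3,[5,50,95]).round(1),"z",np.percentile(W[...,2][m]*1e3,[5,50,95]).round(1))
    # cover top height
    h=cv2.cvtColor(z["p"],cv2.COLOR_RGB2HSV)
    if t=="7":
        for a,b in((1,1),(-1,1),(1,-1),(-1,-1)):
            k=(z["d"]>0)&(h[...,1]<70)&(h[...,2]>110)&(lx*a>.015)&(lx*a<.04)&(ly*b>.03)&(ly*b<.065)&(W[...,2]>.04)&(W[...,2]<.09)
            print(n,"cover top z",a,b,k.sum(),np.median(W[...,2][k]).round(4) if k.sum() else None)
E
```

```text
t 18.3 loc x,y mm [-123.76   -3.84] z 0.2914 yaw 0.2383 Floc [0.5 0.3] -1.2 Mloc [0.03 0.01] 0.05
side 0
top 0
top 0 108 bar lx [78.  83.1 90.3] z [236.5 241.4 247.5]
side 0 51 bar lx [77.3 82.1 89.7] z [235.7 240.1 243.9]
side 7 50 bar lx [77.4 82.8 89.4] z [236.  240.1 243.5]
side cover top z 1 1 46 0.0619
side cover top z -1 1 45 0.062
side cover top z 1 -1 8 0.0621
side cover top z -1 -1 15 0.0623
top 7 107 bar lx [77.8 83.  90.2] z [235.5 241.1 247. ]
top cover top z 1 1 78 0.0646
top cover top z -1 1 67 0.0641
top cover top z 1 -1 57 0.0636
top cover top z -1 -1 0 None
```

View pics/side7.png

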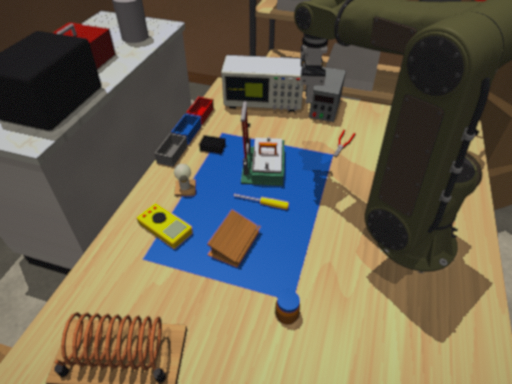

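The side view shows the cover level on the fixture at (267,155), with both pins through and its top 4–6 mm above flush. The frame is still open, with the bar at local x ≈ 84 mm, z ≈ 0.236. I turn the gripper to grip the bar.

Emit:
step_arm(deltas=[{"dp":[0,0,0],"twist":-1},{"dp":[0,0,0],"twist":-1},{"dp":[0,0,0],"twist":-1},{"dp":[0,0,0],"twist":-1},{"dp":[0,0,0],"twist":-1},{"dp":[0,0,0],"twist":-1},{"dp":[0,0,0],"twist":-1},{"dp":[0,0,0],"twist":-1},{"dp":[0,0,0],"twist":-1},{"dp":[0,0,0],"twist":-1},{"dp":[0,0,0],"twist":-1},{"dp":[0,0,0],"twist":-1}])

```text
time_s: 19.6
ee_pos: [0.4161, -0.2139, 0.2887]
eef_rot: [-3.141, -0.0, 1.081]
force: [-0.7, -0.6, 0.0]
grip_width: 0.0377
grip_force: 0.0
```

Emit:
step_arm(deltas=[{"dp":[0,0,0],"twist":-1},{"dp":[0,0,0],"twist":-1},{"dp":[0,0,0],"twist":-1},{"dp":[0,0,0],"twist":-1},{"dp":[0,0,0],"twist":-1},{"dp":[0,0,0],"twist":-1},{"dp":[0,0,0],"twist":-1},{"dp":[0,0,0],"twist":-1},{"dp":[0,0,0],"twist":-1},{"dp":[0,0,0],"twist":-1},{"dp":[0,0,0],"twist":-0.5},{"dp":[0,0,0],"twist":0}])

```text
time_s: 20.8
ee_pos: [0.416, -0.2139, 0.2887]
eef_rot: [-3.141, -0.001, 1.812]
force: [-0.1, 0.1, -0.3]
grip_width: 0.0372
grip_force: 0.0
```

```bash
python3 st.py; python3 go.py .6156 -.165 .29 1.811
```

```text
t 20.8 loc x,y mm [-121.61   -3.49] z 0.2887 yaw 1.8117 Floc [-0.1  0.1] -0.3 Mloc [-0.03 -0.1 ] -0.01
t 20.8 pos [ 0.416  -0.2139  0.2887] rot [-3.1410e+00 -7.0000e-04  1.8117e+00] F [-0.1  0.1 -0.3] w 0.0372 gf 0.0
twist units 0.01 then dp units [ 0.     5.138 -0.032]
```

Emit:
step_arm(deltas=[{"dp":[0,0.8,0],"twist":0},{"dp":[0,0.9,0],"twist":0},{"dp":[0,0.9,0],"twist":0},{"dp":[0,0.9,0],"twist":0},{"dp":[0,0.9,0],"twist":0},{"dp":[0,0.74,0],"twist":0},{"dp":[0,0,0],"twist":0},{"dp":[0,0,0],"twist":0}])

```text
time_s: 21.6
ee_pos: [0.6154, -0.1649, 0.288]
eef_rot: [-3.14, -0.001, 1.811]
force: [0.5, -1.3, 0.2]
grip_width: 0.0374
grip_force: 0.0
```

```bash
python3 st.py; python3 go.py .6156 -.165 .217 1.811
```

```text
t 21.6 loc x,y mm [83.72 -3.32] z 0.288 yaw 1.8106 Floc [ 0.2 -1.4] 0.2 Mloc [-0.09 -0.04] 0.01
t 21.6 pos [ 0.6154 -0.1649  0.288 ] rot [-3.1402e+00 -8.0000e-04  1.8106e+00] F [ 0.5 -1.3  0.2] w 0.0374 gf 0.0
twist units -0.006 then dp units [-0.003  0.004  1.775]
```

Emit:
step_arm(deltas=[{"dp":[0,0,0.4],"twist":0},{"dp":[0,0,0.4],"twist":0},{"dp":[0,0,0.4],"twist":0},{"dp":[0,0,0.4],"twist":0},{"dp":[0,0,0.17],"twist":0},{"dp":[0,0,0],"twist":0}])

```text
time_s: 22.2
ee_pos: [0.6145, -0.1655, 0.2179]
eef_rot: [-3.141, -0.001, 1.81]
force: [-0.4, 0.4, 0.0]
grip_width: 0.0379
grip_force: 0.0
```

Emit:
step_arm(deltas=[{"dp":[0,0,0],"twist":0},{"dp":[0,0,0],"twist":0},{"dp":[0,0,0],"twist":0},{"dp":[0,0,0],"twist":0},{"dp":[0,0,0],"twist":0}], gripper=-1, squeeze=15)

```text
time_s: 22.7
ee_pos: [0.6153, -0.1654, 0.2188]
eef_rot: [3.141, 0.0, 1.811]
force: [-0.9, -0.1, 3.6]
grip_width: 0.0134
grip_force: 15.0
```

```bash
python3 st.py
```

```text
t 22.7 loc x,y mm [83.47 -3.79] z 0.2188 yaw 1.8106 Floc [-0.9  0.1] 3.6 Mloc [0.01 0.05] -0.04
```

```bash
python3 - <<'E'
import numpy as np
th=np.linspace(1.614,0,19);x=-165*np.cos(th);z=165*np.sin(th)
for a,b,t in zip(np.diff(x)/40,-np.diff(z)/40,th[1:]): print(round(t,3),round(a,2),round(b,2))
print(x[-1]-x[0],z[-1]-z[0])
E
```

```text
1.524 -0.37 0.0
1.435 -0.37 0.03
1.345 -0.36 0.07
1.255 -0.36 0.1
1.166 -0.35 0.13
1.076 -0.33 0.16
0.986 -0.32 0.19
0.897 -0.3 0.22
0.807 -0.28 0.24
0.717 -0.26 0.27
0.628 -0.23 0.29
0.538 -0.2 0.31
0.448 -0.18 0.33
0.359 -0.15 0.34
0.269 -0.11 0.35
0.179 -0.08 0.36
0.09 -0.05 0.37
0.0 -0.02 0.37
-172.12638862708985 -164.8460329675412
```

Emit:
step_arm(deltas=[{"dp":[0,0,0],"twist":0},{"dp":[0,-0.37,0],"twist":0},{"dp":[0,-0.37,0.03],"twist":0},{"dp":[0,-0.36,0.07],"twist":0},{"dp":[0,-0.36,0.1],"twist":0},{"dp":[0,-0.35,0.13],"twist":0},{"dp":[0,-0.33,0.16],"twist":0},{"dp":[0,0,0],"twist":0}], squeeze=30)

```text
time_s: 23.5
ee_pos: [0.5309, -0.1858, 0.1988]
eef_rot: [-3.141, -0.0, 1.81]
force: [-8.7, 1.6, 4.5]
grip_width: 0.0134
grip_force: 30.0
```

```bash
python3 st.py
```

```text
t 23.5 loc x,y mm [-3.34 -3.47] z 0.1988 yaw 1.8101 Floc [-8.   3.7] 4.5 Mloc [0.4  1.24] -0.05
```

Emit:
step_arm(deltas=[{"dp":[0,-0.3,0.18],"twist":0},{"dp":[0,-0.3,0.22],"twist":0},{"dp":[0,-0.28,0.24],"twist":0},{"dp":[0,-0.26,0.27],"twist":0},{"dp":[0,-0.23,0.29],"twist":0},{"dp":[0,-0.2,0.31],"twist":0},{"dp":[0,0,0],"twist":0}])

```text
time_s: 24.2
ee_pos: [0.4702, -0.2005, 0.1371]
eef_rot: [-3.14, -0.001, 1.81]
force: [1.8, -0.9, -8.0]
grip_width: 0.0131
grip_force: 30.0
```

```bash
python3 st.py
```

```text
t 24.2 loc x,y mm [-65.79  -3.39] z 0.1371 yaw 1.8102 Floc [ 1.5 -1.3] -8.0 Mloc [-0.28 -0.32] -0.06
```

Emit:
step_arm(deltas=[{"dp":[0,-0.18,0.33],"twist":0},{"dp":[0,-0.15,0.34],"twist":0},{"dp":[0,-0.11,0.35],"twist":0},{"dp":[0,-0.08,0.36],"twist":0},{"dp":[0,-0.03,0.25],"twist":0},{"dp":[0,0,0],"twist":0}])

```text
time_s: 24.8
ee_pos: [0.4483, -0.2058, 0.0718]
eef_rot: [-3.138, -0.002, 1.811]
force: [-6.9, -3.4, -6.6]
grip_width: 0.0128
grip_force: 30.0
```

```bash
python3 st.py
```

```text
t 24.8 loc x,y mm [-88.3   -3.29] z 0.0718 yaw 1.8106 Floc [-7.5 -1.6] -6.6 Mloc [-0.31  1.12] 0.02
```

Next I press down in small steps.

Emit:
step_arm(deltas=[{"dp":[0,0,0.1],"twist":0},{"dp":[0,0,0.1],"twist":0},{"dp":[0,0,0.1],"twist":0},{"dp":[0,0,0],"twist":0}], squeeze=45)

```text
time_s: 25.2
ee_pos: [0.4472, -0.206, 0.0601]
eef_rot: [-3.135, -0.003, 1.811]
force: [-18.7, -6.2, -1.0]
grip_width: 0.0126
grip_force: 45.0
```

```bash
python3 st.py
```

```text
t 25.2 loc x,y mm [-89.48  -3.22] z 0.0601 yaw 1.8106 Floc [-19.6  -1.6] -1.0 Mloc [-0.35  3.  ] 0.09
```

Emit:
step_arm(deltas=[{"dp":[0,-0.06,0.05],"twist":0},{"dp":[0,0,0.05],"twist":0},{"dp":[0,0,0.05],"twist":0},{"dp":[0,0,0],"twist":0}])

```text
time_s: 25.6
ee_pos: [0.4469, -0.2062, 0.0552]
eef_rot: [-3.14, -0.001, 1.811]
force: [-7.7, 1.8, 4.3]
grip_width: 0.0129
grip_force: 45.0
```

```bash
python3 st.py
```

```text
t 25.6 loc x,y mm [-89.78  -3.36] z 0.0552 yaw 1.8107 Floc [-7.1  3.6] 4.3 Mloc [0.48 0.66] 0.03
```

Emit:
step_arm(deltas=[{"dp":[0,-0.02,0.05],"twist":0},{"dp":[0,0,0.05],"twist":0},{"dp":[0,0,0],"twist":0}])

```text
time_s: 25.9
ee_pos: [0.4468, -0.2063, 0.0515]
eef_rot: [-3.141, -0.001, 1.811]
force: [-3.0, 3.6, 6.0]
grip_width: 0.0131
grip_force: 45.0
```

```bash
python3 st.py
```

```text
t 25.9 loc x,y mm [-89.91  -3.45] z 0.0515 yaw 1.8106 Floc [-2.1  4.2] 6.0 Mloc [ 0.74 -0.08] -0.03
```

Emit:
step_arm(deltas=[{"dp":[0,0,0.04],"twist":0},{"dp":[0,0,0.04],"twist":0},{"dp":[0,0,0],"twist":0}])

```text
time_s: 26.2
ee_pos: [0.4467, -0.2063, 0.0484]
eef_rot: [-3.141, -0.001, 1.811]
force: [-3.6, 4.3, 6.9]
grip_width: 0.013
grip_force: 45.0
```

```bash
python3 st.py
```

```text
t 26.2 loc x,y mm [-89.97  -3.44] z 0.0484 yaw 1.8106 Floc [-2.5  5.1] 6.9 Mloc [0.79 0.17] -0.05
```

```bash
cat > chk.py <<'E'
import sys
from h import *
t=sys.argv[1]
for n in("side","top"):
    pic,d=ctrl.camera(n);cv2.imwrite(f"pics/{n}{t}.png",pic[:,:,::-1]);np.savez(n+t+".npz",p=pic,d=d)
    W=cloud(n,d);c,s=np.cos(.24),np.sin(.24);e=W-[.5333,-.1816,0];lx=c*e[...,0]+s*e[...,1];ly=-s*e[...,0]+c*e[...,1]
    h=cv2.cvtColor(pic,cv2.COLOR_RGB2HSV)
    def z(nm,m):
        m=m&(d>0);print(n,nm,m.sum(),np.median(W[...,2][m]).round(4) if m.sum()>2 else None, end="; ")
    w=(h[...,1]<70)&(h[...,2]>110)&(W[...,2]>.04)&(W[...,2]<.1)
    red=((h[...,0]<8)|(h[...,0]>170))&(h[...,1]>110)&(W[...,2]>.055)&(W[...,2]<.2)
    for b in(1,-1):
        z(f"cover{b}",w&(abs(lx)<.045)&(ly*b>.055)&(ly*b<.085))
        for x0 in(-70,-40,0,40): z(f"arm{b} x{x0}",red&(abs(ly*b-.045)<.012)&(abs(lx-x0/1e3)<.015))
    z("bar",(abs(ly)<.042)&(abs(ly)>.014)&(abs(lx+.089)<.01)&(W[...,2]>.04)&(W[...,2]<.12));print()
E
python3 chk.py 8
```

```text
side cover1 155 0.0577; side arm1 x-70 24 0.0755; side arm1 x-40 26 0.0748; side arm1 x0 27 0.0748; side arm1 x40 25 0.0737; side cover-1 40 0.0574; side arm-1 x-70 10 0.0742; side arm-1 x-40 16 0.074; side arm-1 x0 6 0.0753; side arm-1 x40 17 0.0736; side bar 41 0.0768; 
top cover1 219 0.0595; top arm1 x-70 1 None; top arm1 x-40 24 0.0779; top arm1 x0 30 0.0762; top arm1 x40 29 0.0768; top cover-1 123 0.0601; top arm-1 x-70 0 None; top arm-1 x-40 0 None; top arm-1 x0 0 None; top arm-1 x40 29 0.0776; top bar 0 None;
```

The cover is flush (top 0.0575) and the arms are nearly level. The fingers slipped on the bar, so I finish by pressing on its top with closed fingertips.

Emit:
step_arm(deltas=[{"dp":[0,0,0],"twist":0},{"dp":[0,0,0],"twist":0},{"dp":[0,0,0],"twist":0},{"dp":[0,0,-0.2],"twist":0},{"dp":[0,0,-0.4],"twist":0},{"dp":[0,0,-0.4],"twist":0},{"dp":[0,0,-0.2],"twist":0},{"dp":[0,0,0],"twist":0}], gripper=-0.5)

```text
time_s: 27.1
ee_pos: [0.447, -0.2069, 0.097]
eef_rot: [3.14, 0.001, 1.811]
force: [-0.3, 0.1, 0.2]
grip_width: 0.0235
grip_force: 0.0
```

Emit:
step_arm(deltas=[{"dp":[0,0,0],"twist":0},{"dp":[0,0,0],"twist":0},{"dp":[0,0,0],"twist":0},{"dp":[0,0,0],"twist":0}], gripper=-1, squeeze=20)

```text
time_s: 27.5
ee_pos: [0.4464, -0.2066, 0.0955]
eef_rot: [-3.141, -0.0, 1.81]
force: [-1.0, 0.6, -0.4]
grip_width: 0.0006
grip_force: 0.0
```

```bash
python3 st.py
```

```text
t 27.5 loc x,y mm [-90.38  -3.58] z 0.0955 yaw 1.8105 Floc [-0.9  0.8] -0.4 Mloc [-0.04 -0.1 ] 0.02
```

Emit:
step_arm(deltas=[{"dp":[0.0,0.03,0.15],"twist":0},{"dp":[0,0,0.15],"twist":0},{"dp":[0,0,0.07],"twist":0},{"dp":[0,0,0.03],"twist":0},{"dp":[0,0,0.03],"twist":0},{"dp":[0,0,0],"twist":0}])

```text
time_s: 28.1
ee_pos: [0.4475, -0.2063, 0.0789]
eef_rot: [-3.141, -0.0, 1.811]
force: [-2.6, 1.2, 3.5]
grip_width: 0.0003
grip_force: 1.8
```

```bash
python3 st.py
```

```text
t 28.1 loc x,y mm [-89.19  -3.57] z 0.0789 yaw 1.8106 Floc [-2.3  1.8] 3.5 Mloc [0.39 0.43] 0.01
```

Emit:
step_arm(deltas=[{"dp":[0,0,0.05],"twist":0},{"dp":[0,0,0.05],"twist":0},{"dp":[0,0,0],"twist":0}])

```text
time_s: 28.4
ee_pos: [0.4477, -0.2064, 0.0773]
eef_rot: [3.141, 0.001, 1.811]
force: [-17.7, 8.2, 39.1]
grip_width: 0.0005
grip_force: 19.5
```

```bash
python3 st.py
```

```text
t 28.4 loc x,y mm [-89.09  -3.78] z 0.0773 yaw 1.8107 Floc [-15.2  12.2] 39.1 Mloc [2.29 2.98] 0.06
```

Emit:
step_arm(deltas=[{"dp":[0,0,-0.05],"twist":0},{"dp":[0,0,-0.1],"twist":0},{"dp":[0,0,-0.5],"twist":0},{"dp":[0,0,-0.8],"twist":0},{"dp":[0,0,-0.8],"twist":0},{"dp":[0,-0.7,-0.8],"twist":0},{"dp":[0,-0.7,-0.5],"twist":0},{"dp":[0,0,0],"twist":0},{"dp":[0,0,0],"twist":0}])

```text
time_s: 29.3
ee_pos: [0.3934, -0.2198, 0.2167]
eef_rot: [3.141, 0.001, 1.81]
force: [-0.0, 1.2, -0.1]
grip_width: 0.0005
grip_force: 0.0
```

```bash
python3 chk.py 9; python3 - <<'E'
import cv2
a=cv2.imread("pics/side9.png")[110:270,120:360];cv2.imwrite("pics/side9c.png",cv2.resize(a,None,fx=3.2,fy=3.2,interpolation=cv2.INTER_CUBIC))
E
```

```text
side cover1 150 0.057; side arm1 x-70 20 0.0737; side arm1 x-40 27 0.0739; side arm1 x0 27 0.0742; side arm1 x40 28 0.0739; side cover-1 40 0.0578; side arm-1 x-70 16 0.074; side arm-1 x-40 19 0.0732; side arm-1 x0 6 0.0765; side arm-1 x40 15 0.0753; side bar 41 0.0755; 
top cover1 224 0.0586; top arm1 x-70 30 0.0757; top arm1 x-40 30 0.0755; top arm1 x0 30 0.0769; top arm1 x40 31 0.0771; top cover-1 114 0.0583; top arm-1 x-70 0 None; top arm-1 x-40 0 None; top arm-1 x0 18 0.0768; top arm-1 x40 29 0.0756; top bar 25 0.0771;
```

View pics/side9c.png

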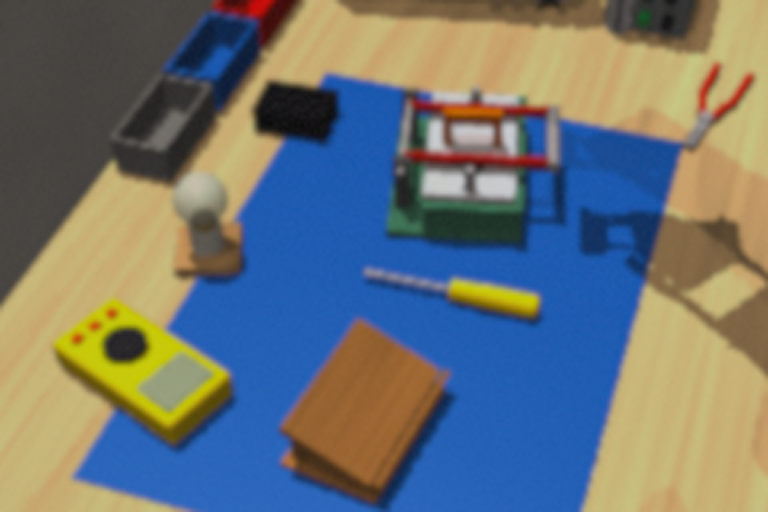

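The crop shows the frame level over the cover around (480,135), with the handle between its arms, the cover flush and the bystanders undisturbed.

```bash
python3 -c "
from station import ctrl;print(ctrl.hand_in())"
```

```text
the job is handed in; nothing more can be done
None
```

I handed the job in at about 29 s of the 64 s limit: the cover is over both pins and flush on the rim, the frame stayed level after I let go, and the other things on the bench were not touched; the final press on the bar peaked at about 39 N vertical (about 44 N in total) through the closed fingertips, and I have seen no verdict.

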